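# Turn the driver cover over and clamp it in the fixture

### The arm

A 6-joint arm with a two-finger parallel gripper is mounted at the origin on a cart in front of the work surface, level with it; the furniture and walls round the work are solid. World frame = base frame: x ahead of the robot, y to its left, z up, the work surface at z = 0. Lengths are in m, angles in rad, forces in N, time in s.
With the tool pointing down it reaches from about 0.375 to 0.9 m from the base axis. Payload 3.1 kg.
Tool frame: the origin (TCP) lies on the centre line of the jaws, within the pads' length; the fingertips stand 22 mm ahead of it and the grasp point (between the pads) lies 3 mm ahead of it; z points along the fingers, x is the direction in which the jaws open and shut, and the axes are right-handed (so a half turn about z gives the same grasp; the last joint's range is limited). The gripper opens to 87 mm and grips with 3 to 60 N. Pads are 19 mm wide; open, the fingers measure 117 mm over their backs; the gripper's body (75 mm by 190 mm) begins 51 mm behind the grasp point.
Start: joints at [1.048, 0.527, 1.433, -0, 1.181, -0.178], TCP at [0.211, 0.588, 0.245] pointing down, gripper open.
Joint ranges: [-3.08, 3.08], [-0.75, 2.2], [0.22, 2.44], [-1.43, 4.57], [0, 2.65], [-2.85, 2.85]. Speed limits (rad/s): [2.79, 2.79, 3.14, 3.14, 3.14, 3.14].

### API

Orientations are given as a unit quaternion [x, y, z, w].
In Python, from rig import robot, camera, order gives the robot as it stands.
- The arm moves only by the shell command python3 -m pendant 'ROWS' [OPENING] [FORCE]. ROWS is JSON, a list of rows, each a list of 2 entries, a list of its own where there are three numbers: the shift along the tool's x, y, z in mm, then the turn about the tool's z in degrees. A call has 1 to 8 rows; each row shifts and turns the commanded pose from where the row before left it, along the tool's axes as they then stand; what a row does not reach is not made up. A row lasts 1/8 s, in which the tool goes at most 62.5 mm and 10.7 degrees, less where a joint would pass 70% of its speed; a pose out of reach is approached as far as the arm can. A call with a gripper value outside its range is refused whole. OPENING is the finger opening in mm, from 0 to 87, set as the call begins (- or left out, the last holds). The fingers move at their own pace and stop on an object; FORCE is the grip in N (left out, the last holds). Time passes only in rows, so rows that do not move let the fingers close. It gives the time, the measured TCP pose, the force and the opening at its end, in the units of the state.
- robot.get_obs(): the state, without advancing time (a new reading comes with each control period).
- camera(name): name is "scene" or "top"; returns a dict with "pixels" (480x640x3 uint8, blue, green, red), "mtx" (3x3 intrinsics, pixels), "R" (3x3) and "t" (3): a world point X has camera coordinates R X + t. Camera axes: x right, y down, z forward; pixel columns grow to the right and rows downward; lengths in m; the calibration is good to about 2 mm. A picture is of the moment at which its call begins. There is no depth.
- order.hand_in(): hands the job in, once; it reports no verdict.
The state is a dict: "time": time; "q": joint angles; "joint_velocities": joint speeds; "joint_torque": joint torques, N m; "position": TCP position; "tool_rot": TCP orientation; "ft_force": force on the tool from outside, world axes, zero at the start; "moment": the same for the moment, N m; "grip_width": finger opening in m.
Only numpy, scipy, OpenCV 4.12 (cv2) and the standard library are available. Lean on these libraries where they do the work, as an engineer would, in place of code of your own. Each camera call takes 0.05 s, during which the arm holds its last target. There are 200 camera calls.

### The job

The driver cover lies open side down; its inside is to be worked on next. Turn it over and lay it open side up, flat on the raised pad of the clamping fixture, its long sides along the hold-down bar, midway between the rows of pins and clear of the small upright stop; then swing the hold-down bar shut so that its foot presses on the floor inside the cover. Leave the other things on the table where they are.

Things in the scene. Friction and masses are not known exactly. Their poses are not given: they have to be found in the camera images.
- cover: loose shallow open aluminium tray, 76 (own x) x 60 (y) x 15 mm (z), walls and floor 3 mm, four bosses in the corners inside, 14 mm notch in the rim at its -x end. Own z points out of its flat closed face (crown). Origin: centre of the open side, in the rim plane. Starts open side down, long axis within 0.5 rad of world x; can stand by itself on an end
- cover_crown (a point): centre of the cover's flat closed outer face, 15 mm from the body origin along own z; the cover weighs 0.08 to 0.17 kg
- clamp_fixture: white fixture fixed to the table, base 160x120x10 mm. Origin: underside, middle; own x along the bar towards its hinge (to the robot's left within 0.35 rad), z up. Four 8 mm pins at x -65 and +2, y +-46 mm, up to z 22. Upright stop at x -73 to -65, y +-8, up to z 30. Plate behind the pad from x 27 mm. The cover clears stop and plate with its centre at x -26 to -12 mm
- fixture_pad (a point): centre of the top of the raised pad, 59 (x) x 56 mm (y): fixture frame (-32, 0, 16) mm. The well laid cover has its centre about 14 mm from here towards the hinge
- clamp_pin (a point): middle of the hinge pin of the hold-down bar: fixture frame (55, 0, 34) mm; the pin's axis is the fixture's y
- clamp_fixture_clamp (a joint): angle (rad) of the hold-down bar: 0 level, foot on bare pad; 1.57 upright; stop 1.66. Starts open at 1.45 to 1.65, has slight friction: stays put near upright, falls shut from below about 0.8. Shut on the cover's floor: about 0.035. Bar 15 mm wide, underside at z 32 mm when level; foot 14 mm across, then over fixture x -31, y 0, down to z 16
- clamp_knob (a point): middle of the red knob at the bar's free end, 24 mm across, 33 mm long: fixture frame (-70, 0, 62) mm with the bar level, knob axis then upright; swings about the pin at radius 128 mm. With the bar open it is at the top, on the side away from the pad, axis level
- glue_brush: flat glue brush with wooden handle, 163 x 18 x 16 mm, lying in front; a bystander; origin at the centre of its underside
- side_cutters: side cutters with two handles, 146 x 42 x 12 mm, lying between the fixture and the robot; a bystander; origin at the centre of its underside
- heat_sink: black finned heat sink, 30 x 42 x 24 mm, between the cover and the tools in front; a bystander; origin at the centre of its underside
- tape_roll_1: roll of tape lying flat, 84 mm across, 22 mm high, behind the cover; a bystander; origin at the centre of its underside
- screwdriver: screwdriver, 183 x 25 x 24 mm, lying at the front edge; a bystander; origin at the centre of its underside
- solder_reel: reel of solder standing on its flange, 60 mm across, 36 mm high, at the back; a bystander; origin at the centre of its underside

How it is judged:
At the end, for the whole second after the job is handed in: The cover lies still and flat (3 deg) on the pad, open side up, centre within 11 mm of the fixture's centre line and 0 to 26 mm from the pad's centre towards the hinge, long axis within 0.17 rad of the bar's line; the bar is shut with its foot on the cover's floor (joint 0.018 to 0.07) (z of cover_crown in the frame of clamp_fixture between 0.013 and 0.0195 m and z of cover in the frame of clamp_fixture above 0.028 m and x of cover in the frame of clamp_fixture between -0.032 and -0.006 m and y of cover in the frame of clamp_fixture between -0.011 and 0.011 m and angle between the z axis of cover and the z axis of clamp_fixture, either way round below 0.06 rad and angle between the x axis of cover and the x axis of clamp_fixture, either way round below 0.17 rad and value of joint clamp_fixture_clamp between 0.018 and 0.07 rad and linear speed of cover below 0.02 m/s); the robot touches nothing.
It fails at once if a bystander (brush, side cutters, heat sink, tape roll, screwdriver, solder reel) is pushed more than 30 mm out of its place (distance of any of glue_brush, side_cutters, heat_sink, tape_roll_1, screwdriver, solder_reel from where it was at the start of the episode above 0.03 m).
It also fails if it takes over 72 s, if anything falls off the work surface, if the arm or the gripper's body presses on something with over 40 N, if the wrist force passes 120 N, or if a joint passes its speed limit or range.

## Working session

There is one attempt and no reset: what is moved stays moved. The work goes in short steps, Python scripts to look and compute and a shell command to move; the robot and the scene stay as the last step left them, time stands still between calls to the robot, and variables do not carry over. Pictures are saved under pics/ and viewed, about 8 in all and at most 12, crops included, and the job is handed in when it is done.

```bash
ls; mkdir -p pics; python3 - <<'E'
from rig import robot,camera
import cv2,numpy as np
for n in("scene","top"):
    c=camera(n);cv2.imwrite(f"pics/{n}0.png",c["pixels"]);np.savez(f"{n}0.npz",**c)
    print(n,(-c["R"].T@c["t"]).round(3),c["R"].round(3).tolist(),c["mtx"].round(1).tolist())
o=robot.get_obs();print(o)
E
```

```text
pics
scene [ 0.237 -0.615  0.61 ] [[0.886, -0.464, -0.003], [-0.287, -0.543, -0.789], [0.365, 0.7, -0.614]] [[550.0, 0.0, 311.5], [0.0, 550.0, 237.1], [0.0, 0.0, 1.0]]
top [ 0.356 -0.023  0.924] [[0.012, -1.0, -0.004], [-0.982, -0.011, -0.19], [0.19, 0.006, -0.982]] [[466.8, 0.0, 320.8], [0.0, 466.8, 235.3], [0.0, 0.0, 1.0]]
{'time': 0.1, 'q': array([ 1.04749474e+00,  5.28347384e-01,  1.43375687e+00, -3.90940721e-05,
        1.18141301e+00, -1.78505739e-01]), 'joint_velocities': array([ 0.00141404, -0.00196482, -0.00410682,  0.00079457, -0.00028839,
        0.00241795]), 'joint_torque': array([-2.92110008e-04, -4.40984774e+01, -1.77150339e+01,  6.34546462e-02,
        5.33878268e-02, -1.80129950e-05]), 'position': array([0.21092718, 0.58768129, 0.24369082]), 'tool_rot': array([ 8.17920934e-01,  5.75329836e-01, -8.65278753e-04,  4.21480107e-04]), 'ft_force': array([ 0.51292053,  0.5328132 , -0.82856733]), 'moment': array([ 0.01793606,  0.00910132, -0.01518276]), 'grip_width': 0.08691268264034188}
```

View pics/scene0.png

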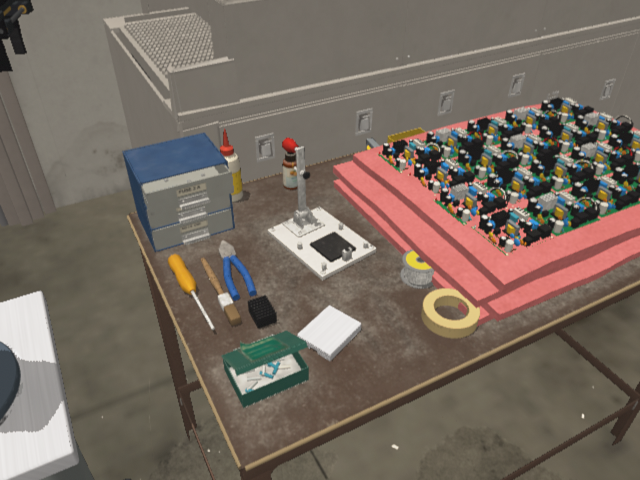

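View pics/top0.png

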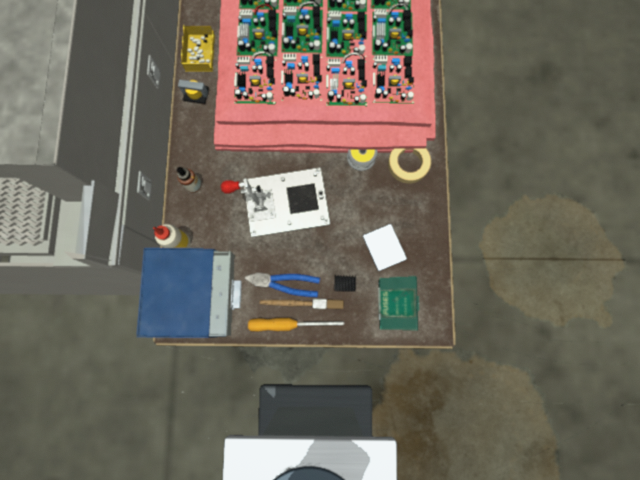

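The two pictures show: cover at top-px (385,247), fixture with black pad at (302,198) and its bar upright towards the left, knob at (230,186), heat sink (345,283), tape roll (410,162), solder reel (362,158). The fixture's x axis points along roughly world +y.

```bash
cat > h.py <<'E'
import numpy as np,cv2
from rig import robot,camera
def ray(c,p,z):
    p=np.atleast_2d(p).astype(float)
    d=np.c_[p,np.ones(len(p))]@np.linalg.inv(c["mtx"]).T@c["R"]
    o=-c["R"].T@c["t"]; return (o+d*((z-o[2])/d[:,2])[:,None])[:,:2]
def proj(c,X):
    y=np.atleast_2d(X)@c["R"].T+c["t"]; y=y@c["mtx"].T; return y[:,:2]/y[:,2:]
def blob(c,mask,box,z):
    m=np.zeros_like(mask);x0,y0,x1,y1=box;m[y0:y1,x0:x1]=mask[y0:y1,x0:x1]
    k,_=cv2.findContours(m,cv2.RETR_EXTERNAL,cv2.CHAIN_APPROX_NONE)
    k=max(k,key=cv2.contourArea)[:,0]
    w=ray(c,k,z)*1000; return cv2.minAreaRect(w.astype(np.float32)),w,k
def st():
    o=robot.get_obs(); r=cv2.Rodrigues
    q=o["tool_rot"]; from scipy.spatial.transform import Rotation as R
    M=R.from_quat(q).as_matrix()
    print("t %.2f pos %s xaxis %.1f deg  tilt %.4f F %s w %.1f"%(o["time"],(o["position"]*1000).round(1),np.degrees(np.arctan2(M[1,0],M[0,0])),M[2,2],o["ft_force"].round(1),o["grip_width"]*1000)); return o["position"]*1000,M
E
python3 - <<'E'
from h import *
c=dict(np.load("top0.npz"));im=c["pixels"];hsv=cv2.cvtColor(im,cv2.COLOR_BGR2HSV)
wh=((hsv[...,2]>165)&(hsv[...,1]<60)).astype(np.uint8)*255
r,w,k=blob(c,wh,(355,215,425,280),.015);print("cover",r,cv2.approxPolyDP(k.reshape(-1,1,2),4,True).tolist())
print(w.mean(0))
r,w,k=blob(c,wh,(225,150,340,250),.010);print("plate",r,cv2.boxPoints(r).round(0).tolist())
bk=(hsv[...,2]<60).astype(np.uint8)*255
r,w,k=blob(c,bk,(280,175,322,222),.016);print("pad",r)
red=((hsv[...,2]>120)&(hsv[...,1]>180)&((hsv[...,0]<8)|(hsv[...,0]>172))).astype(np.uint8)*255
r,w,k=blob(c,red,(215,170,250,200),.159);print("knob z.159",r)
r,w,k=blob(c,bk,(325,265,365,300),.024);print("sink",r)
cv2.imwrite("pics/z.png",cv2.resize(im[140:290,210:440],None,fx=3.4,fy=3.4,interpolation=cv2.INTER_CUBIC))
c=dict(np.load("scene0.npz"));im=c["pixels"];hsv=cv2.cvtColor(im,cv2.COLOR_BGR2HSV)
bk=(hsv[...,2]<60).astype(np.uint8)*255
r,w,k=blob(c,bk,(300,225,360,265),.016);print("pad sc",r)
red=((hsv[...,2]>120)&(hsv[...,1]>180)&((hsv[...,0]<8)|(hsv[...,0]>172))).astype(np.uint8)*255
r,w,k=blob(c,red,(270,130,305,160),.159);print("knob sc",r, k.mean(0))
wh=((hsv[...,2]>205)&(hsv[...,1]<40)).astype(np.uint8)*255
r,w,k=blob(c,wh,(295,300,365,360),.015);print("cover sc",r)
E
```

```text
cover ((510.4763488769531, -142.79855346679688), (77.42183685302734, 61.214691162109375), 23.67443084716797) [[[390, 224]], [[363, 235]], [[379, 270]], [[405, 259]]]
[ 510.23880486 -142.66149159]
plate ((601.5589599609375, 58.87363052368164), (121.24812316894531, 169.8541259765625), 9.913803100585938) [[527.0, 132.0], [556.0, -35.0], [676.0, -14.0], [647.0, 153.0]]
pad ((607.6106567382812, 21.077789306640625), (50.226234436035156, 52.39570617675781), 10.071187019348145)
knob z.159 ((587.7385864257812, 138.9264678955078), (20.332794189453125, 27.980281829833984), 13.420164108276367)
sink ((436.8065490722656, -64.40872192382812), (40.187278747558594, 28.83246421813965), 87.2704849243164)
pad sc ((609.1465454101562, 20.831756591796875), (54.5675048828125, 57.14888000488281), 10.3158597946167)
knob sc ((592.193115234375, 146.15924072265625), (39.71950912475586, 22.07693862915039), 64.66413116455078) [288.91176471 143.85294118]
cover sc ((512.0712280273438, -141.24151611328125), (75.92203521728516, 59.58917999267578), 23.338159561157227)
```

View pics/z.png

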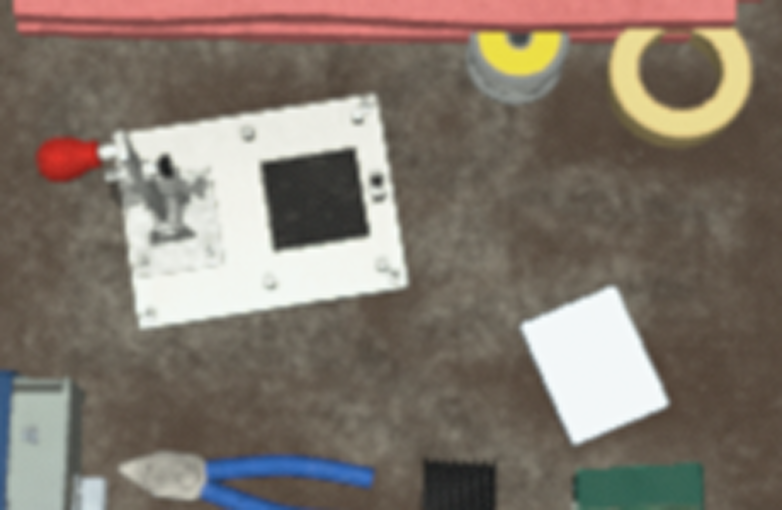

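The crop (≈3.4×) shows the cover at (595,365), yaw about +23.5° (both cameras agree on centre ≈(511,-142) mm). The fixture pad is at (608,21), yaw ≈100°, and the stop is on the -y side. Plan: grip the far end across the 60 mm width lightly, let the cover swing down, roll it over end on the table, regrip it centrally and place it.

```bash
python3 -m pendant '[[[0,0,-60],0],[[-20,20,-50],0],[[-40,39,0],0],[[-40,39,0],0],[[-40,39,0],0],[[-40,39,0],0],[[-40,39,0],0],[[-40,39,0],0]]' 87 3; python3 -m pendant '[[[-40,39,0],0],[[-40,39,0],0],[[-40,39,0],0],[[-40,39,0],0],[[-40,39,0],0],[[-40,39,0],0],[[-40,39,0],0],[[0,0,0],0]]'; python3 - <<'E'
from h import *
st()
for n in("top","scene"):
    c=dict(np.load(n+"0.npz"));im=c["pixels"];hsv=cv2.cvtColor(im,cv2.COLOR_BGR2HSV)
    wh=((hsv[...,2]>(165 if n=="top" else 205))&(hsv[...,1]<60)).astype(np.uint8)*255
    # plate long edges by line fits
    bx=(225,150,340,250) if n=="top" else (262,195,380,280)
    r,w,k=blob(c,wh,bx,.010)
    for g in (90,100,110):pass
    ex=np.array([-.172,.985]);ey=np.array([-ex[1],ex[0]]);o=np.array([602.8,52.5])
    f=np.c_[(w-o)@ex,(w-o)@ey]
    for nm,s in(("-x",(abs(f[:,0]+80)<6)&(abs(f[:,1])<50)),("+y",(abs(f[:,1]-60)<6)&(abs(f[:,0])<65)),("-y",(abs(f[:,1]+60)<6)&(abs(f[:,0])<65))):
        if s.sum()>8:
            a=f[s]; 
            p=np.polyfit(a[:,1],a[:,0],1) if nm=="-x" else np.polyfit(a[:,0],a[:,1],1)
            print(n,nm,s.sum(),p[1].round(1),"slope deg",np.degrees(p[0]).round(2))
E
```

```text
time: 1.1
position: [0.3626, 0.256, 0.3544]
tool_rot: [0.818, 0.575, -0.0, 0.0]
ft_force: [1.0, 0.0, 0.1]
grip_width: 0.0869
time: 2.1
position: [0.526, -0.1018, 0.3537]
tool_rot: [0.819, 0.573, -0.0, 0.0]
ft_force: [-0.7, 0.4, 0.3]
grip_width: 0.0869
t 2.10 pos [ 526.  -101.8  353.7] xaxis 70.0 deg  tilt -1.0000 F [-0.7  0.4  0.3] w 86.9
top -x 47 -77.4 slope deg 0.15
top +y 64 59.7 slope deg 0.05
top -y 62 -59.1 slope deg -0.12
scene -x 43 -74.9 slope deg 0.14
scene +y 44 56.4 slope deg -0.22
scene -y 47 -60.5 slope deg -0.36
```

```bash
python3 -m pendant '[[[0,0,0],-9],[[0,0,0],-9],[[0,0,0],-9],[[0,0,0],-9],[[0,0,0],-7.5],[[-31,-1,55],0],[[0,0,55],0],[[0,0,55],0]]'; python3 -m pendant '[[[0,0,55],0],[[0,0,50],0],[[0,0,0],0]]'; python3 - <<'E'
from h import *
p,M=st(); print(M.T@(np.array([537,-130.5,24])-p))
E
```

```text
time: 3.1
position: [0.5355, -0.1256, 0.1887]
tool_rot: [0.546, 0.838, 0.0, -0.0]
ft_force: [0.3, -0.6, 0.3]
grip_width: 0.0871
time: 3.48
position: [0.5326, -0.1242, 0.0817]
tool_rot: [0.546, 0.838, -0.001, -0.005]
ft_force: [0.0, 0.7, 0.2]
grip_width: 0.087
t 3.48 pos [ 532.6 -124.2   81.7] xaxis 113.8 deg  tilt -0.9999 F [0.  0.7 0.2] w 87.0
[-7.99892594  1.84690011 57.6503775 ]
```

```bash
python3 -m pendant '[[[-8,2,30],0],[[0,0,26],0],[[0,0,0],0]]'; python3 -m pendant '[[[0,0,0],0],[[0,0,0],0],[[0,0,0],0],[[0,0,0],0]]' 40 3; python3 - <<'E'
from h import *
st()
c=camera("scene");cv2.imwrite("pics/g1.png",cv2.resize(c["pixels"][180:400,180:480],None,fx=2.5,fy=2.5))
E
```

```text
time: 3.85
position: [0.5412, -0.1326, 0.03]
tool_rot: [0.546, 0.838, -0.0, -0.0]
ft_force: [-0.5, -0.2, 0.0]
grip_width: 0.0872
time: 4.35
position: [0.5412, -0.1329, 0.0298]
tool_rot: [0.547, 0.837, 0.0, 0.0]
ft_force: [-0.6, 2.6, 4.4]
grip_width: 0.06
t 4.35 pos [ 541.2 -132.9   29.8] xaxis 113.7 deg  tilt -1.0000 F [-0.6  2.6  4.4] w 60.0
```

View pics/g1.png

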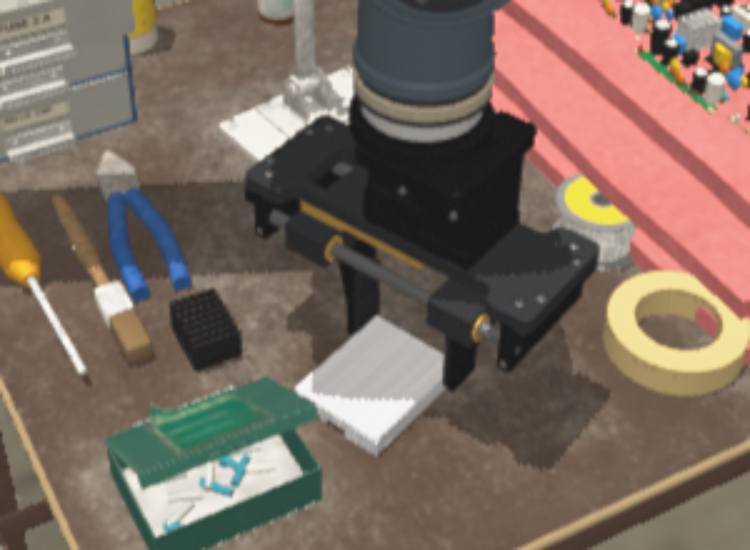

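Jaws hold the cover's far end at 60.0 mm, but high on its walls (tips at z≈8 mm). I'll go 4 mm lower, regrip, then lift.

```bash
python3 -m pendant '[[[0,0,0],0],[[0,0,4],0]]' 66 3;python3 -m pendant '[[[0,0,0],0],[[0,0,0],0],[[0,0,0],0]]' 40 3; python3 -m pendant '[[[0,0,-15],0],[[0,0,-25],0],[[0,0,-30],0],[[0,0,-20],0],[[0,0,0],0],[[0,0,0],0],[[0,0,0],0]]'; python3 - <<'E'
from h import *
st()
c=camera("scene");cv2.imwrite("pics/g2.png",cv2.resize(c["pixels"][180:400,180:480],None,fx=2.5,fy=2.5))
E
```

```text
time: 4.65
position: [0.5415, -0.1335, 0.025]
tool_rot: [0.546, 0.838, -0.0, 0.0]
ft_force: [-0.3, 0.2, 0.2]
grip_width: 0.0651
time: 5.03
position: [0.541, -0.1331, 0.0249]
tool_rot: [0.546, 0.837, -0.0, -0.0]
ft_force: [-0.6, -0.0, -0.9]
grip_width: 0.0602
time: 5.9
position: [0.5405, -0.1328, 0.1142]
tool_rot: [0.547, 0.837, -0.0, -0.001]
ft_force: [-0.1, 0.3, -1.1]
grip_width: 0.0599
t 5.90 pos [ 540.5 -132.8  114.2] xaxis 113.7 deg  tilt -1.0000 F [-0.1  0.3 -1.1] w 59.9
```

View pics/g2.png

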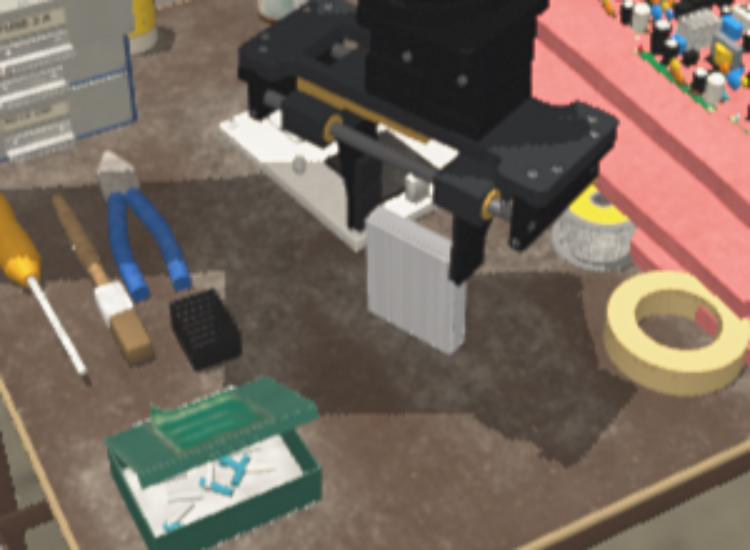

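The cover (crop px (415,280)) has swung to hang upright, crown towards the robot. Now carry it 48 mm along tool +y and lower it to touch the table.

```bash
python3 -m pendant '[[[0,24,0],0],[[0,24,0],0],[[0,0,10],0],[[0,0,10],0],[[0,0,4],0],[[0,0,0],0]]'; python3 -m pendant '[[[0,0,3],0],[[0,0,0],0]]';python3 -m pendant '[[[0,0,3],0],[[0,0,0],0]]'; python3 - <<'E'
from h import *
st()
E
```

```text
time: 6.7
position: [0.5841, -0.1139, 0.0904]
tool_rot: [0.547, 0.837, -0.0, -0.001]
ft_force: [0.3, -0.8, -1.4]
grip_width: 0.0599
time: 6.95
position: [0.5854, -0.1141, 0.0885]
tool_rot: [0.547, 0.837, 0.0, 0.001]
ft_force: [0.6, -0.4, 0.2]
grip_width: 0.0598
time: 7.2
position: [0.5857, -0.114, 0.0856]
tool_rot: [0.546, 0.837, 0.0, 0.001]
ft_force: [0.8, 0.5, 3.7]
grip_width: 0.0598
t 7.20 pos [ 585.7 -114.    85.6] xaxis 113.7 deg  tilt -1.0000 F [0.8 0.5 3.7] w 59.8
```

```bash
python3 -m pendant '[[[0,-9,0],0],[[0,-9,0],0],[[0,-9,2],0],[[0,-9,3],0],[[0,-8,4],0],[[0,-8,5],0],[[0,0,0],0]]'; python3 - <<'E'
from h import *
st()
c=camera("scene");cv2.imwrite("pics/g3.png",cv2.resize(c["pixels"][180:400,180:480],None,fx=2.5,fy=2.5))
E
```

```text
time: 8.07
position: [0.5364, -0.1349, 0.0705]
tool_rot: [0.547, 0.837, -0.0, -0.001]
ft_force: [-0.8, 0.5, -1.1]
grip_width: 0.06
t 8.07 pos [ 536.4 -134.9   70.5] xaxis 113.7 deg  tilt -1.0000 F [-0.8  0.5 -1.1] w 60.0
```

View pics/g3.png

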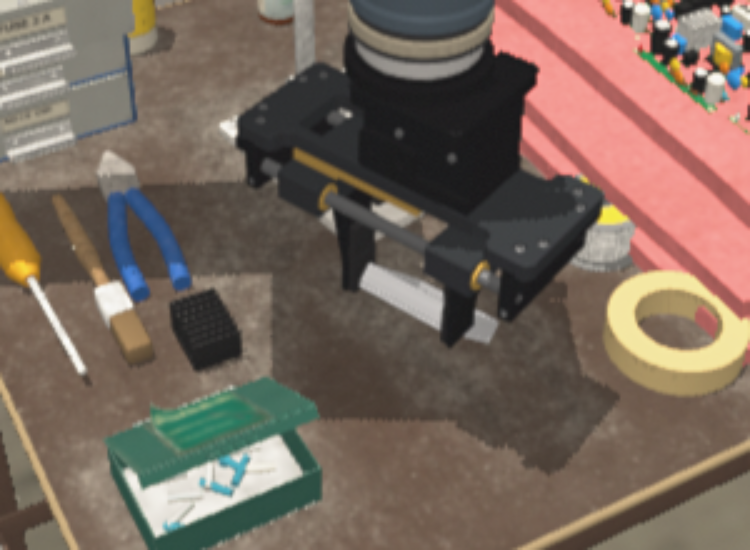

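The cover is now tilted about 45° past upright, with its free end away from the robot; I'll continue laying it down.

```bash
python3 -m pendant '[[[0,-7,6],0],[[0,-6,7],0],[[0,-5,8],0],[[0,-3,8],0],[[0,-2,8],0],[[0,0,6],0],[[0,0,2],0],[[0,0,0],0]]'; python3 - <<'E'
from h import *
st()
E
```

```text
time: 9.12
position: [0.5165, -0.1439, 0.0259]
tool_rot: [0.546, 0.838, 0.0, -0.0]
ft_force: [-0.1, 0.3, -0.8]
grip_width: 0.0597
t 9.12 pos [ 516.5 -143.9   25.9] xaxis 113.8 deg  tilt -1.0000 F [-0.1  0.3 -0.8] w 59.7
```

```bash
python3 -m pendant '[[[0,0,0],0],[[0,0,0],0],[[0,0,-25],0],[[0,0,-60],0],[[-40,0,-60],0],[[-60,0,-20],0],[[-60,0,0],0],[[-40,0,0],0]]' 80; python3 - <<'E'
from h import *
st()
A=[]
for n in("scene","top"):
    c=camera(n);np.savez(n+"1.npz",**c);im=c["pixels"]
    u,v=proj(c,[[.55,-.13,0]])[0].astype(int);print(n,u,v)
    A.append(cv2.resize(im[v-75:v+75,u-65:u+65],None,fx=3,fy=3,interpolation=cv2.INTER_CUBIC))
cv2.imwrite("pics/g4.png",np.hstack(A))
E
```

```text
time: 10.12
position: [0.5957, -0.3244, 0.1842]
tool_rot: [0.547, 0.837, -0.0, 0.002]
ft_force: [0.5, -0.2, -0.7]
grip_width: 0.0798
t 10.12 pos [ 595.7 -324.4  184.2] xaxis 113.7 deg  tilt -1.0000 F [ 0.5 -0.2 -0.7] w 79.8
scene 347 321
top 376 228
```

View pics/g4.png

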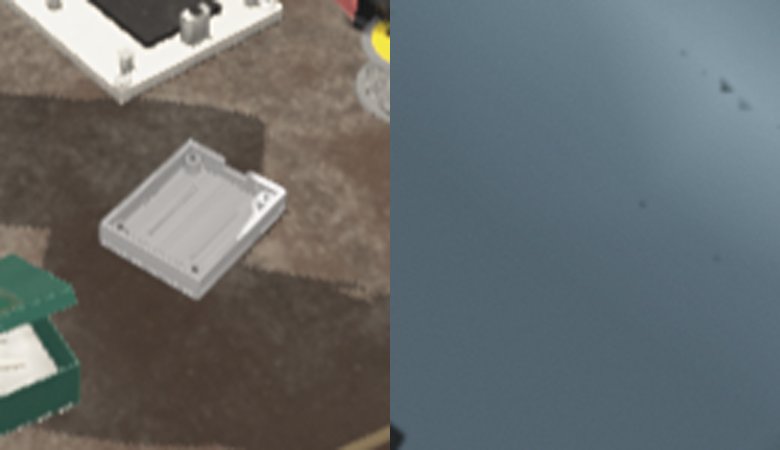

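The cover lies flat, open side up; rim corners in the left crop are about (100,233), (190,141), (285,186), (197,286). The arm blocks the top camera.

```bash
python3 - <<'E'
from h import *
c=dict(np.load("scene1.npz"))
k=np.array([[100,233],[190,141],[285,186],[197,286]])/3+[282-.33,246-.33]
w=ray(c,k,.015)*1000;print(w.round(1),w.mean(0).round(1))
a=w[1]-w[0];b=w[2]-w[3];e=w[2]-w[1];f=w[3]-w[0]
for v in(a,b,e,f):print(np.hypot(*v).round(1),np.degrees(np.arctan2(v[1],v[0])).round(1))
p,M=st()
print(M.T@(np.r_[w.mean(0),24]-p))
E
```

```text
[[ 499.  -122.6]
 [ 570.7  -87.3]
 [ 596.4 -137.8]
 [ 523.6 -173.9]] [ 547.4 -130.4]
79.9 26.3
81.3 26.4
56.7 -63.0
56.9 -64.4
t 10.22 pos [ 596.2 -326.6  183.4] xaxis 113.6 deg  tilt -1.0000 F [ 0.6 -0.  -1.4] w 80.5
[200.24467769  33.33227455 158.36983708]
```

```bash
python3 -m pendant '[[[50,10,0],0],[[50,10,0],0],[[50,10,0],0],[[50,9,30],0],[[0,0,45],0],[[0,0,40],0],[[0,0,0],0]]'; python3 - <<'E'
from h import *
p,M=st();print(M.T@(np.r_[551.5,-128.5,24]-p))
E
```

```text
time: 11.1
position: [0.547, -0.1209, 0.0656]
tool_rot: [0.546, 0.838, -0.001, -0.004]
ft_force: [-0.9, -0.6, 0.2]
grip_width: 0.0803
t 11.10 pos [ 547.  -120.9   65.6] xaxis 113.8 deg  tilt -1.0000 F [-0.9 -0.6  0.2] w 80.3
[-9.04896214  1.29977564 41.54420099]
```

```bash
python3 -m pendant '[[[-7,1,20],0],[[0,0,15],0],[[0,0,0],0]]';python3 -m pendant '[[[0,0,3],0],[[0,0,0],0]]'; python3 - <<'E'
from h import *
p,M=st();print(M.T@(np.r_[551.5,-128.5,24]-p))
E
```

```text
time: 11.48
position: [0.5529, -0.1285, 0.0329]
tool_rot: [0.547, 0.837, -0.0, -0.001]
ft_force: [0.4, 0.3, -0.2]
grip_width: 0.0801
time: 11.72
position: [0.5536, -0.1288, 0.0304]
tool_rot: [0.546, 0.837, 0.0, 0.0]
ft_force: [-0.6, 0.4, 0.6]
grip_width: 0.0798
t 11.72 pos [ 553.6 -128.8   30.4] xaxis 113.7 deg  tilt -1.0000 F [-0.6  0.4  0.6] w 79.8
[ 1.09576209 -1.83362148  6.42166475]
```

Down 6 more, grip at 20 N, lift 80 mm.

```bash
python3 -m pendant '[[[0,0,6],0],[[0,0,0],0]]'; python3 -m pendant '[[[0,0,0],0],[[0,0,0],0],[[0,0,0],0],[[0,0,0],0]]' 40 20; python3 -m pendant '[[[0,0,-20],0],[[0,0,-30],0],[[0,0,-40],0],[[0,0,0],10],[[0,0,0],10],[[0,0,0],10],[[0,0,0],10],[[0,0,0],10]]';  python3 -m pendant '[[[0,0,0],10],[[0,0,0],10],[[0,0,0],10],[[0,0,0],10],[[0,0,0],10],[[0,0,0],3.7],[[0,0,0],0]]'; python3 - <<'E'
from h import *
p,M=st()
ex=np.array([-.172,.985]); o=np.array([602.8,52.5])
t=o-24*ex; print("target",t, M.T@(np.r_[t,42]-p))
E
```

```text
time: 11.98
position: [0.5532, -0.1286, 0.0236]
tool_rot: [0.546, 0.837, -0.0, -0.0]
ft_force: [0.3, -0.9, -0.0]
grip_width: 0.0799
time: 12.48
position: [0.5534, -0.1287, 0.0239]
tool_rot: [0.547, 0.837, 0.0, -0.0]
ft_force: [-1.0, 0.8, 0.8]
grip_width: 0.0597
time: 13.48
position: [0.5531, -0.1287, 0.1136]
tool_rot: [0.851, 0.526, -0.0, -0.0]
ft_force: [-0.2, -0.0, -1.4]
grip_width: 0.0597
time: 14.35
position: [0.5532, -0.1287, 0.1136]
tool_rot: [0.996, 0.088, -0.0, -0.0]
ft_force: [0.6, 0.4, -1.3]
grip_width: 0.0595
t 14.35 pos [ 553.2 -128.7  113.6] xaxis 10.1 deg  tilt -1.0000 F [ 0.6  0.4 -1.3] w 59.5
target [606.928  28.86 ] [  80.5851097  -145.70747459   71.6172081 ]
```

```bash
python3 -m pendant '[[[27,-48,0],0],[[27,-48,0],0],[[26,-49,0],0],[[0,0,20],0],[[0,0,0],0],[[0,0,0],0]]'; python3 - <<'E'
from h import *
p,M=st()
ex=np.array([-.172,.985]); o=np.array([602.8,52.5])
t=o-24*ex; print("target",t, M.T@(np.r_[t,42]-p))
A=[]
for n in("scene","top"):
    c=camera(n);np.savez(n+"2.npz",**c);im=c["pixels"]
    u,v=proj(c,[[.605,.035,.03]])[0].astype(int);print(n,u,v)
    A.append(cv2.resize(im[v-75:v+75,u-65:u+65],None,fx=3,fy=3,interpolation=cv2.INTER_CUBIC))
cv2.imwrite("pics/g5.png",np.hstack(A))
E
```

```text
time: 15.1
position: [0.6068, 0.0274, 0.094]
tool_rot: [0.996, 0.087, -0.0, 0.0]
ft_force: [0.2, -0.2, -2.2]
grip_width: 0.0599
t 15.10 pos [606.8  27.4  94. ] xaxis 10.0 deg  tilt -1.0000 F [ 0.2 -0.2 -2.2] w 59.9
target [606.928  28.86 ] [ 0.36495517 -1.44225748 51.99591146]
scene 326 236
top 294 197
```

View pics/g5.png

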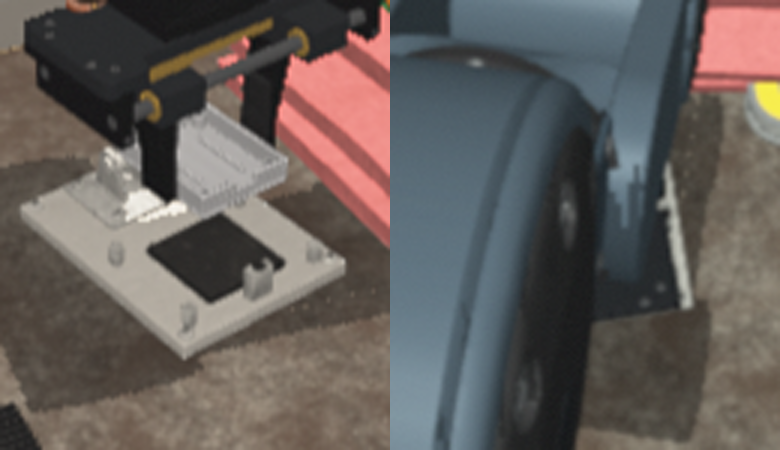

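The cover is level in the grip above the pad (left crop px (235,165)), clear of the pins. Lowering it.

```bash
python3 -m pendant '[[[0,-1,20],0],[[0,0,20],0],[[0,0,8],0],[[0,0,0],0]]';python3 -m pendant '[[[0,0,3],0],[[0,0,0],0]]';python3 -m pendant '[[[0,0,3],0],[[0,0,0],0]]'
```

```text
time: 15.7
position: [0.6067, 0.0284, 0.0458]
tool_rot: [0.996, 0.087, -0.0, -0.0]
ft_force: [0.3, 0.3, -0.6]
grip_width: 0.06
time: 15.95
position: [0.6071, 0.0288, 0.0434]
tool_rot: [0.996, 0.088, 0.0, 0.0]
ft_force: [-0.8, -0.4, -1.2]
grip_width: 0.0598
time: 16.2
position: [0.6072, 0.0289, 0.0402]
tool_rot: [0.996, 0.088, 0.001, 0.0]
ft_force: [0.3, -0.1, 0.6]
grip_width: 0.06
```

```bash
python3 -m pendant '[[[0,0,1],0],[[0,0,0],0]]'; python3 -m pendant '[[[0,0,0],0],[[0,0,0],0],[[0,0,-20],0],[[0,0,-60],0],[[0,0,-60],0],[[0,40,-20],0],[[0,60,0],0],[[0,60,0],0]]' 74;python3 -m pendant '[[[0,60,0],0],[[0,30,0],0],[[0,0,0],0]]'; python3 - <<'E'
from h import *
st()
A=[]
for n in("scene","top"):
    c=camera(n);np.savez(n+"3.npz",**c);im=c["pixels"]
    u,v=proj(c,[[.6,.065,.08]])[0].astype(int);print(n,u,v)
    A.append(cv2.resize(im[v-75:v+75,u-65:u+65],None,fx=3,fy=3,interpolation=cv2.INTER_CUBIC))
cv2.imwrite("pics/g6.png",np.hstack(A))
E
```

```text
time: 16.45
position: [0.6072, 0.0289, 0.0401]
tool_rot: [0.996, 0.088, 0.001, 0.0]
ft_force: [-0.5, -0.1, 7.3]
grip_width: 0.0597
time: 17.45
position: [0.6353, -0.1298, 0.2013]
tool_rot: [0.996, 0.088, 0.001, 0.001]
ft_force: [0.9, 0.2, -1.0]
grip_width: 0.0742
time: 17.82
position: [0.6505, -0.2201, 0.1999]
tool_rot: [0.996, 0.086, 0.001, 0.001]
ft_force: [-0.1, -0.8, 0.3]
grip_width: 0.074
t 17.82 pos [ 650.5 -220.1  199.9] xaxis 9.8 deg  tilt -1.0000 F [-0.1 -0.8  0.3] w 74.0
scene 315 204
top 277 192
```

View pics/g6.png

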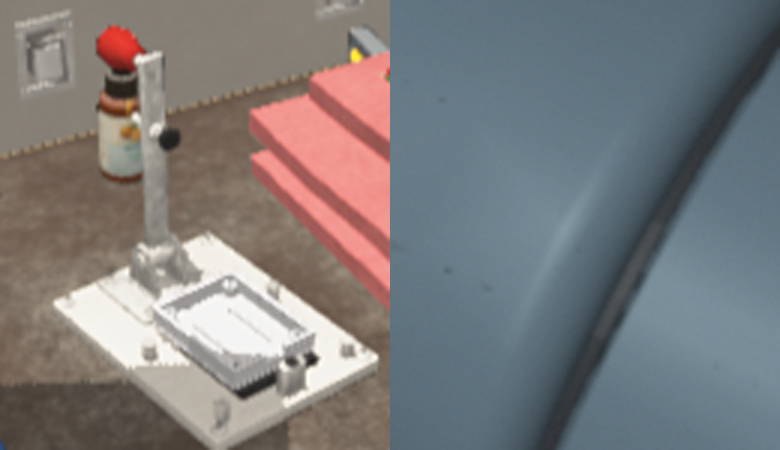

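The cover lies on the pad, open side up, short of the upright stop (rim corners ≈ (154,308), (232,277), (313,333), (236,372) in the crop). Next: check its position and triangulate the knob.

```bash
python3 - <<'E'
from h import *
ex=np.array([-.172,.985]);ey=np.array([-ex[1],ex[0]]);o=np.array([602.8,52.5])
c=dict(np.load("scene3.npz"))
k=np.array([[154,308],[232,277],[313,333],[236,372]])/3+[250-.33,129-.33]
w=ray(c,k,.031)*1000-o;f=np.c_[w@ex,w@ey];print("cover fix",f.round(1).tolist(),f.mean(0).round(1))
P=[];X=[]
for n in("top","scene"):
    c=dict(np.load(n+"0.npz"));im=c["pixels"];hsv=cv2.cvtColor(im,cv2.COLOR_BGR2HSV)
    red=((hsv[...,2]>100)&(hsv[...,1]>150)&((hsv[...,0]<8)|(hsv[...,0]>172))).astype(np.uint8)*255
    r,w,kk=blob(c,red,(210,165,250,205) if n=="top" else (270,125,310,165),.159)
    m=cv2.moments(kk.reshape(-1,1,2));X.append(np.array([[m["m10"]/m["m00"]],[m["m01"]/m["m00"]]]));P.append(c["mtx"]@np.c_[c["R"],c["t"]])
    print(n,kk.min(0),kk.max(0),X[-1].ravel())
q=cv2.triangulatePoints(P[0],P[1],*X).ravel();q=q[:3]/q[3]*1000
d=q[:2]-o;print("knob",q.round(1),"fix",(d@ex).round(1),(d@ey).round(1),"angle",np.arctan2(28,-125)-np.arctan2(q[2]-34,d@ex-55))
E
```

```text
cover fix [[19.2, 28.0], [15.2, -26.7], [-54.8, -29.3], [-55.1, 27.1]] [-18.9  -0.3]
top [221 180] [239 192] [229.02222222 186.20529101]
scene [282 138] [297 151] [288.84710744 143.96831956]
knob [587.  138.6 162.7] fix 87.6 0.7 angle 1.5982593139437697
```

Cover centre reads (-19, 0) mm in the fixture frame, well placed. The knob is at about (87, 0, 160), bar angle ≈1.6. I'll grip the knob across y and guide it down along its arc.

```bash
python3 -m pendant '[[[0,0,-35],0],[[0,-52,0],0],[[0,-52,0],0],[[0,-52,0],0],[[0,-52,0],0],[[0,-52,0],0],[[0,-52,0],0],[[0,-50,0],0]]' 50 8; python3 -m pendant '[[[0,0,0],0],[[0,0,0],0]]'; python3 - <<'E'
from h import *
p,M=st();print(M.T@(np.r_[587.9,137.7,162]-p))
E
```

```text
time: 18.92
position: [0.5851, 0.1429, 0.2345]
tool_rot: [0.996, 0.089, -0.0, -0.0]
ft_force: [-0.6, -0.5, -0.6]
grip_width: 0.0502
time: 19.18
position: [0.5864, 0.1402, 0.2342]
tool_rot: [0.996, 0.089, 0.0, 0.0]
ft_force: [0.6, -0.0, -0.2]
grip_width: 0.0501
t 19.18 pos [586.4 140.2 234.2] xaxis 10.2 deg  tilt -1.0000 F [ 0.6 -0.  -0.2] w 50.1
[ 1.02092528  2.70260901 72.24560186]
```

```bash
python3 -m pendant '[[[1,2,30],0],[[0,0,30],0],[[0,0,12],0],[[0,0,0],0]]'; python3 -m pendant '[[[0,0,0],0],[[0,0,0],0],[[0,0,0],0],[[0,0,0],0]]' 10 8; python3 - <<'E'
from h import *
st()
c=camera("scene");im=c["pixels"]
cv2.imwrite("pics/g7.png",cv2.resize(im[80:300,200:440],None,fx=2.5,fy=2.5,interpolation=cv2.INTER_CUBIC))
E
```

```text
time: 19.68
position: [0.5883, 0.1366, 0.1613]
tool_rot: [0.996, 0.087, -0.001, -0.0]
ft_force: [-0.2, 0.3, 0.7]
grip_width: 0.0498
time: 20.18
position: [0.5895, 0.1376, 0.1625]
tool_rot: [0.996, 0.088, 0.001, -0.0]
ft_force: [1.7, 0.2, 1.5]
grip_width: 0.0218
t 20.18 pos [589.5 137.6 162.5] xaxis 10.0 deg  tilt -1.0000 F [1.7 0.2 1.5] w 21.8
```

View pics/g7.png

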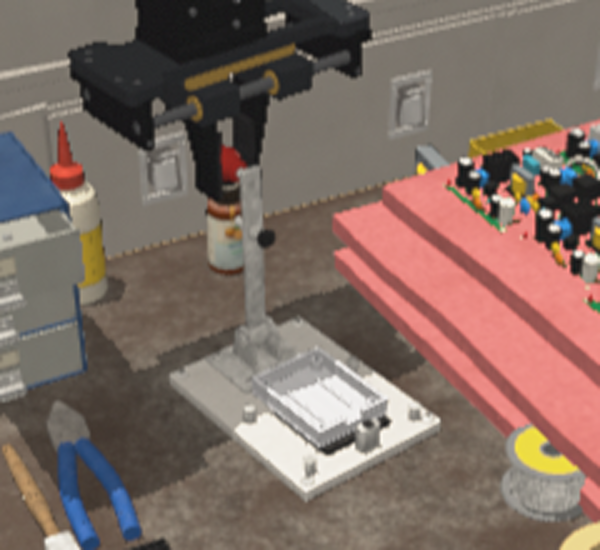

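The jaws hold the red knob (crop px (230,165), opening 22 mm). Starting the arc.

```bash
python3 -m pendant '[[[0,12,-2],0],[[0,12,-2],0],[[0,12,0],0],[[0,12,1],0],[[0,12,2],0],[[0,12,3],0],[[0,11,5],0],[[0,11,5],0]]'; python3 -m pendant '[[[0,0,0],0],[[0,0,0],0]]'; python3 - <<'E'
from h import *
p,M=st()
ex=np.array([-.172,.985]);ey=np.array([-ex[1],ex[0]]);o=np.array([602.8,52.5]);d=p[:2]-o
v=np.array([d@ex-55,p[2]-3-34]);print("P rel pin",v.round(1),np.hypot(*v).round(1),d@ey)
E
```

```text
time: 21.22
position: [0.606, 0.0425, 0.1511]
tool_rot: [0.996, 0.088, 0.001, 0.001]
ft_force: [-0.7, -2.2, 4.6]
grip_width: 0.0218
time: 21.48
position: [0.606, 0.0425, 0.151]
tool_rot: [0.996, 0.087, 0.001, 0.002]
ft_force: [-0.5, -4.3, 6.2]
grip_width: 0.0217
t 21.48 pos [606.   42.5 151. ] xaxis 10.0 deg  tilt -1.0000 F [-0.5 -4.3  6.2] w 21.7
P rel pin [-65.4 114. ] 131.4 -1.4598778705096302
```

```bash
python3 -m pendant '[[[0,10,8],0],[[0,10,8],0],[[0,8,9],0],[[0,8,9],0],[[0,6,10],0],[[0,6,10],0],[[0,6,14],0],[[0,0,0],0]]'; python3 -m pendant '[[[0,3,8],0],[[0,0,4],0],[[0,0,0],0]]'; python3 - <<'E'
from h import *
p,M=st()
ex=np.array([-.172,.985]);ey=np.array([-ex[1],ex[0]]);o=np.array([602.8,52.5]);d=p[:2]-o
v=np.array([d@ex-55,p[2]-3-34]);print("P rel pin",v.round(1),np.hypot(*v).round(1),d@ey)
E
```

```text
time: 22.48
position: [0.6157, -0.0131, 0.0817]
tool_rot: [0.996, 0.088, 0.001, 0.003]
ft_force: [1.4, -10.8, 2.0]
grip_width: 0.022
time: 22.85
position: [0.616, -0.015, 0.0703]
tool_rot: [0.996, 0.088, 0.001, 0.003]
ft_force: [0.8, -8.7, 1.9]
grip_width: 0.0216
t 22.85 pos [616.  -15.   70.3] xaxis 10.1 deg  tilt -1.0000 F [ 0.8 -8.7  1.9] w 21.6
P rel pin [-123.7   33.3] 128.1 -1.3845954186424716
```

```bash
python3 -m pendant '[[[0,0,1],0],[[0,-1,0],0]]'; python3 -m pendant '[[[0,0,0],0],[[0,0,0],0],[[0,0,0],0],[[0,0,-15],0],[[0,0,-40],0],[[0,0,-60],0],[[0,0,-60],0],[[0,50,0],0]]' 44; python3 -m pendant '[[[0,60,0],0],[[0,60,0],0],[[0,60,0],0],[[0,0,0],0]]'; python3 - <<'E'
from h import *
st()
c=camera("scene");np.savez("scene4.npz",**c);im=c["pixels"]
cv2.imwrite("pics/g8.png",cv2.resize(im[170:290,240:400],None,fx=5,fy=5,interpolation=cv2.INTER_CUBIC))
E
```

```text
time: 23.1
position: [0.6159, -0.0142, 0.0696]
tool_rot: [0.996, 0.088, 0.001, 0.003]
ft_force: [-0.4, -10.7, 3.0]
grip_width: 0.0215
time: 24.1
position: [0.6264, -0.0574, 0.2516]
tool_rot: [0.996, 0.09, 0.006, 0.002]
ft_force: [0.3, -0.8, 0.7]
grip_width: 0.0436
time: 24.6
position: [0.6552, -0.2418, 0.2447]
tool_rot: [0.996, 0.085, 0.001, 0.001]
ft_force: [-1.1, 0.6, -0.6]
grip_width: 0.0441
t 24.60 pos [ 655.2 -241.8  244.7] xaxis 9.7 deg  tilt -1.0000 F [-1.1  0.6 -0.6] w 44.1
```

View pics/g8.png

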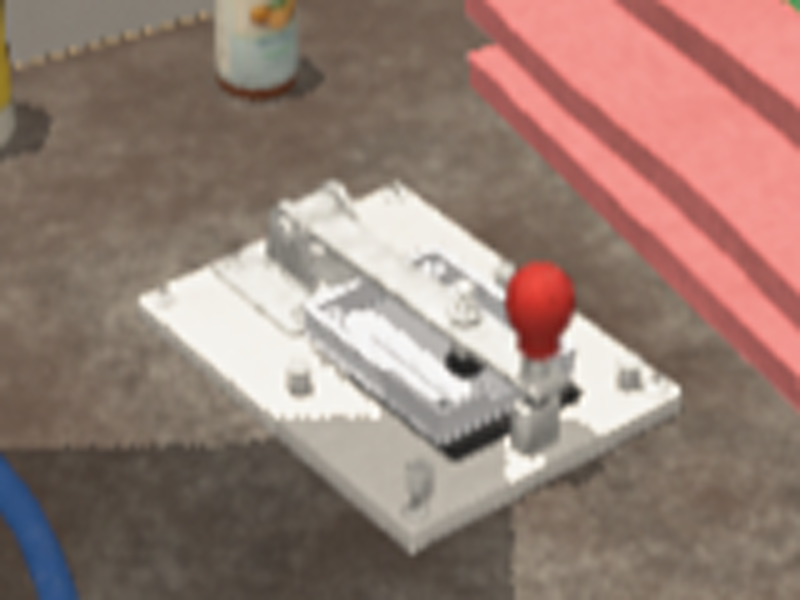

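The bar is shut with its foot (px (463,362)) on the floor inside the cover. The cover's left corner is at full-image (301,231), as before the bar was closed. One numeric check of the knob, then hand in.

```bash
python3 - <<'E'
from h import *
from rig import order
c=dict(np.load("scene4.npz"));hsv=cv2.cvtColor(c["pixels"],cv2.COLOR_BGR2HSV)
red=((hsv[...,2]>100)&(hsv[...,1]>150)&((hsv[...,0]<8)|(hsv[...,0]>172))).astype(np.uint8)*255
_,_,k=blob(c,red,(335,215,362,248),.05);print("knob px",k.min(0),k.max(0),k.mean(0))
ex=np.array([-.172,.985]);o=np.array([602.8,52.5])
for th in(0,.035,.07,.12):
    a=np.arctan2(28,-125)-th;xy=o+(55+128*np.cos(a))*ex
    print(th,proj(c,[[xy[0]/1e3,xy[1]/1e3,(34+128*np.sin(a))/1e3]]).round(1))
order.hand_in()
E
```

```text
knob px [341 223] [354 240] [347.62222222 231.33333333]
0 [[347.3 236. ]]
0.035 [[347.  233.6]]
0.07 [[346.6 231.1]]
0.12 [[346.  227.5]]
the job is handed in; nothing more can be done
```

I turned the cover over and laid it open side up on the fixture's pad. I then swung the hold-down bar shut onto its floor and handed the job in at about 25 s of the 72 s allowed.

To turn it, I gripped one end lightly so it swung down to hang upright, then rolled it over that end on the table. I regripped it in the middle to place it, and guided the bar down by its knob.

**Last checks**
- **Cover position:** with the bar still open, the centre measured (-19, 0) mm in the fixture frame, with the long sides roughly along the bar. It looked flat and short of the upright stop. After closing, its left corner was at the same pixel as before.
- **Bar:** the last picture shows the foot inside the cover. The gripper's position on the knob gave a bar angle of about 0.044 rad just before release.
- **Knob reading disagrees slightly:** the knob's pixel height in the last picture gives about 0.07 rad, the upper limit. One pixel is about 0.014 rad there, and the red area covers only the upper part of the knob. I trust the gripper figure and the visible foot more, but did not confirm it further.
- **Robot and other objects:** the arm was well clear with about zero force at the end. I avoided the other objects and saw none moved, but did not measure their positions afterwards.

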